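# Reverse the portion stop on the white slicing board

## Robot

A 6-joint arm with a two-finger parallel gripper is mounted at the origin on the work surface. World frame = base frame: x ahead of the robot, y to its left, z up, the work surface at z = 0. Lengths are in m, angles in rad, forces in N, time in s.
With the tool pointing down it reaches from about 0.3 to 0.75 m from the base axis. Payload 8.5 kg.
Tool frame: the origin (TCP) lies midway between the tips of the shut fingers; the grasp point (between the pads) lies 19 mm behind it; z points along the fingers, x is the direction in which the jaws open and shut, and the axes are right-handed (so a half turn about z gives the same grasp; the last joint's range is limited). The gripper opens to 88 mm and grips with 3 to 60 N. Pads are 18 mm wide; open, the fingers measure 123 mm over their backs; the gripper's body (75 mm by 187 mm) begins 45 mm behind the grasp point.
Start: joints at [-1.542, 0.381, 1.297, -0, 1.464, -0.215], TCP at [0.133, -0.534, 0.239] pointing down, gripper open.
Joint ranges: [-3.11, 3.11], [-0.89, 2.33], [0.22, 2.48], [-1.42, 4.56], [0.17, 2.85], [-2.88, 2.88]. Speed limits (rad/s): [2.39, 2.39, 3.14, 3.14, 3.14, 3.14].

## Interface

Orientations are given as a unit quaternion [w, x, y, z].
In Python, from rig import get_obs, viewer, job, finder gives the robot as it stands.
- The arm moves only by the shell command python3 -m pendant 'ROWS' [OPENING]. ROWS is JSON, a list that holds one entry, the list of rows, each a list of 6 numbers: the shift along the tool's x, y, z in units of 25 mm (1.0 is 25 mm), then the turn, a rotation vector about the tool's x, y, z in units of 5 degrees (1.0 is 5 degrees). A call has exactly 10 rows; each row is the pose to reach, as a shift and turn from the pose commanded when the call began, along the tool's axes at that moment; what a row does not reach only later rows make up. A row lasts 1/10 s, in which the tool goes at most 50 mm and 8.59 degrees, less where a joint would pass 70% of its speed; a pose out of reach is approached as far as the arm can. A call with a gripper value outside its range is refused whole. OPENING is the gripper command: -1 is fully open, 1 is shut, values between are in proportion, set as the call begins (- or left out, the last holds). The fingers move at their own pace and stop on an object; the grip force is fixed at half the most. Time passes only in rows, so rows that repeat a pose let the fingers close, or fill a call up. It gives the time, the measured TCP pose, the force and the opening at its end, in the units of the state.
- get_obs(): the state, without advancing time (a new reading comes with each control period).
- viewer.capture(name): name is "side" or "top" or "wrist"; returns a dict with "img" (384x512x3 uint8, red, green, blue), "vfov" (degrees; the focal length in pixels is half the picture's height over the tangent of half this angle, whatever the lens; pixels are square), "cx", "cy" (the principal point, pixels), "R" (3x3) and "t" (3): a world point X has camera coordinates R X + t. Camera axes: x right, y down, z forward; pixel columns grow to the right and rows downward; lengths in m; the calibration is good to about 2 mm. The wrist camera is an equidistant fisheye: a pixel r from the principal point sees the ray r / f radians off the axis. A picture is of the moment at which its call begins. There is no depth.
- job.job_done(): hands the job in, once; it reports no verdict.
Trained networks look in a picture, given as the dict that the camera call returned (one of the last four; its "shot" number tells which), for a name from the list of things; names that differ only in an ending like _2 or _b are one class to them, and where a whole thing is asked for, a point or a joint stands for the part that bears it (a point fixed in the world has none). Each returns a list of dicts, best first, with "p" (0 to 1); they miss things now and then, are a little off and sometimes report something else, mostly with a low value. They report only what shows in the picture. A call takes as long as a camera call.
- finder.silhouettes(picture, label): "region" (384x512 bool, what is visible of it) and "uv" ([column, row] in pixels, amid what is visible of it).
The state is a dict: "clock": time; "joint_positions": joint angles; "dq": joint speeds; "joint_efforts": joint torques, N m; "position": TCP position; "tool_rot": TCP orientation; "wrist_force": force on the tool from outside, world axes, zero at the start; "wrist_torque": the same for the moment, N m; "grip_width": finger opening in m.
Only numpy, scipy, OpenCV 4.12 (cv2) and the standard library are available. Lean on these libraries where they do the work, as an engineer would, in place of code of your own. Each camera call takes 0.05 s, during which the arm holds its last target. There are 200 camera calls.

## Task

Change the white slicing board over to long portions: lift its stop arm straight up off the pivot pin, turn it end for end, and refit it on the same pin so that its short yellow end points to the knife slot and the arm lies flat on the board between the keeper studs. Set it down rather than dropping it, let go, and leave the green board's stop arm alone.

Things in the scene. Friction and masses are not known exactly. Their poses are not given: they have to be found in the camera images.
- white_board: White slicing board, fixed, 245 x 140 x 20 mm. Origin on its underside below the pivot pin; x points along it to the knife slot, a black line 115 mm from the pin; z up. Upright steel pin: 12 mm thick, 34 mm above the board's top, top 12 mm tapered. Four studs, 10 mm thick, 12 mm high, at x +-43, y +-27 mm: the seated arm lies along x between them, 10 mm free each side.
- stop_grip (a point): Hub centre of the white board's loose stop arm (180 g), where to grip. Hub: upright grey block 36 x 36 x 64 mm with a 20 mm hole right through for the pin; this point is on the hole's axis, 32 mm above the arm's underside. x points along the arm to its short yellow end, z up. At the start it is seated on the pin, blue long end towards the slot.
- stop_yellow (a point): Tip of the short, yellow end of that stop arm: 60 mm from the hub's axis, 5 mm above the underside. The arm is a flat bar 24 mm wide, 10 mm thick, through the foot of the hub; the long, blue end reaches 95 mm the other way.
- green_stop_grip (a point): The same hub centre on the identical stop arm of the green board, which must be left alone.

How it is judged:
By the outcome, as a careful person would: the job done as asked, in the order asked, and still so for the second after the job is handed in, with the robot touching nothing.
It also fails if it takes over 40 s, if anything falls off the work surface, if the arm or the gripper's body presses on something with over 40 N, if the wrist force passes 120 N, or if a joint passes its speed limit or range.

## Working session

There is one attempt and no reset: what is moved stays moved. The work goes in short steps, Python scripts to look and compute and a shell command to move; the robot and the scene stay as the last step left them, time stands still between calls to the robot, and variables do not carry over. Pictures are saved under pics/ and viewed, about 8 in all and at most 12, crops included, and the job is handed in when it is done.

```bash
mkdir -p pics; cat > h.py <<'E'
import numpy as np, cv2
from rig import get_obs, viewer, job, finder
def save(c,n): cv2.imwrite(f'pics/{n}.png',c['img'][:,:,::-1])
def f(c): return 192/np.tan(np.radians(c['vfov'])/2)
def ray(c,uv,fish=False):
    d=np.array([uv[0]-c['cx'],uv[1]-c['cy']])/f(c)
    if fish:
        r=np.linalg.norm(d); v=np.r_[d/r*np.sin(r),np.cos(r)] if r>1e-9 else np.array([0,0,1.])
    else: v=np.r_[d,1]
    R=np.array(c['R']);return -R.T@np.array(c['t']), R.T@v
def atz(c,uv,z,fish=False):
    o,v=ray(c,uv,fish); return o+v*(z-o[2])/v[2]
def proj(c,X):
    p=np.array(c['R'])@X+c['t']; return p[:2]/p[2]*f(c)+[c['cx'],c['cy']]
E
python3 - <<'E'
from h import *
o=get_obs();print(o)
ims=[]
for n in ['side','top']:
    c=viewer.capture(n);ims.append(c['img'])
    o_,_=ray(c,[0,0]);print(n,o_.round(3),f(c),c['cx'],c['cy'])
    for l in ['white_board','stop_grip','stop_yellow','green_stop_grip']:
        for r in finder.silhouettes(c,l)[:3]:
            print(n,l,round(r['p'],2),np.round(r['uv'],1),r['region'].sum(),[atz(c,r['uv'],z).round(3) for z in (.02,.052,.084)])
cv2.imwrite('pics/a.png',np.vstack(ims)[:,:,::-1])
E
```

```text
{'clock': 0.0, 'joint_positions': array([-1.54231780e+00,  3.81148449e-01,  1.29825689e+00, -2.32616092e-05,
        1.46358855e+00, -2.15286785e-01]), 'dq': array([-7.63732107e-04, -1.43708256e-03,  1.35776193e-04, -3.29940877e-05,
        1.62537792e-03,  2.35913137e-04]), 'joint_efforts': array([-9.41008111e-04, -4.37929702e+01, -2.24551374e+01,  7.13381334e-02,
        3.52403987e-02, -1.25217216e-04]), 'position': array([ 0.13273782, -0.53344859,  0.23816461]), 'tool_rot': array([-5.32081877e-04,  7.87832515e-01, -6.15889144e-01, -4.55950608e-04]), 'wrist_force': array([-0.23567834,  0.68608147,  0.64364187]), 'wrist_torque': array([-0.03106976, -0.01303116, -0.04099667]), 'grip_width': 0.08841657140641501}
side [0.324 0.534 0.43 ] 415.3112004245899 251.333248855581 191.31191425082886
side white_board 0.73 [208.7 305.7] 12699 [array([0.497, 0.199, 0.02 ]), array([0.483, 0.225, 0.052]), array([0.47 , 0.252, 0.084])]
side stop_grip 0.6 [202.7 279.9] 3214 [array([0.523, 0.159, 0.02 ]), array([0.507, 0.188, 0.052]), array([0.492, 0.217, 0.084])]
side stop_yellow 0.6 [200.3 279. ] 32
[... 155 characters left out ...]
.205,  0.02 ]), array([ 0.55 , -0.148,  0.052]), array([ 0.531, -0.09 ,  0.084])]
top [ 0.427 -0.034  0.701] 348.05343386017915 254.44585743883616 193.30177232318616
top white_board 0.77 [173.4 188. ] 7037 [array([0.519, 0.161, 0.02 ]), array([0.515, 0.152, 0.052]), array([0.51 , 0.143, 0.084])]
top stop_grip 0.92 [164.2 187.5] 1368 [array([0.521, 0.18 , 0.02 ]), array([0.516, 0.169, 0.052]), array([0.512, 0.159, 0.084])]
top stop_yellow 0.93 [165.3 186.7] 1293 [array([0.522, 0.177, 0.02 ]), array([0.518, 0.167, 0.052]), array([0.513, 0.157, 0.084])]
top green_stop_grip 0.67 [352.3 152.5] 1390 [array([ 0.58 , -0.196,  0.02 ]), array([ 0.573, -0.188,  0.052]), array([ 0.566, -0.18 ,  0.084])]
```

View pics/a.png

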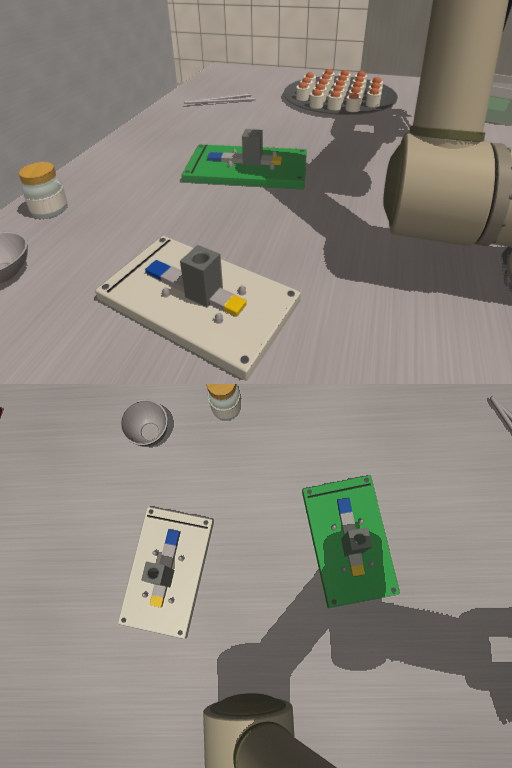

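The side picture shows the white board with its hub hole at about (201,259). The top picture shows the hole at about (152,189), the yellow tip at about (155,222) and the blue tip at about (174,147), pointing to the slot. The arm and its shadow are over the green board.

```bash
python3 - <<'E'
from h import *
c=viewer.capture('top');s=viewer.capture('side')
P=[atz(c,p,.02)[:2] for p in [(151,128),(206,138.5),(124,236),(180,248.5)]]
yaw=lambda v:np.degrees(np.arctan2(v[1],v[0])).round(1)
print('board',np.round(P,3),yaw(P[0]-P[2]),yaw(P[1]-P[3]),'centre',np.mean(P,0))
print('arm',yaw((atz(c,(174,147),.03)-atz(c,(155.5,221),.03))[:2]), np.linalg.norm(atz(c,(174,147),.03)-atz(c,(155.5,221),.03)))
a=atz(c,(152.5,189),.084);b=atz(s,(201,259),.084);print('hub',a,b)
x=get_obs();from scipy.spatial.transform import Rotation as R
Rt=R.from_quat(np.roll(x['tool_rot'],-1)).as_matrix()
print(Rt.round(3), Rt.T@(np.r_[a[:2],.19]-x['position'])/.025)
E
```

```text
board [[0.644 0.208]
 [0.618 0.095]
 [0.426 0.259]
 [0.399 0.147]] -13.2 -13.4 centre [0.5218011  0.17730128]
arm -13.7 0.150847201248469
hub [0.50957115 0.18099098 0.084     ] [0.50809017 0.18457159 0.084     ]
[[ 0.241 -0.97  -0.   ]
 [-0.97  -0.241  0.   ]
 [-0.     0.    -1.   ]] [-24.10470292 -21.52761151   1.94987146]
```

```bash
python3 -m pendant '[[[-1,-0.9,0,0,0,0.55],[-2.4,-2.15,0,0,0,1.1],[-3.9,-3.5,0,0,0,1.65],[-5.3,-4.75,0,0,0,2.2],[-6.8,-6.1,0,0,0,2.75],[-8.3,-7.4,0,0,0,3.3],[-9.8,-8.75,0,0,0,3.85],[-11.3,-10.1,0,0,0,4.4],[-12.8,-11.4,0,0,0,4.95],[-14.2,-12.7,0,0,0,5.5]]]'
cat > go.py <<'E'
import sys;from h import *;from scipy.spatial.transform import Rotation as R
x=get_obs();M=R.from_quat(np.roll(x['tool_rot'],-1)).as_matrix()
t=np.array([float(v) for v in sys.argv[1:4]]);print('shift',(M.T@(t-x['position'])/.025).round(2),'yaw',np.degrees(np.arctan2(M[1,0],M[0,0])).round(2),'tilt',M[:,2].round(4),'j',x['joint_positions'].round(2),x['clock'])
E
python3 go.py .509 .182 .19
```

```text
clock: 1.6
position: [0.3556, -0.1106, 0.2391]
tool_rot: [0.0, -0.618, 0.786, -0.001]
wrist_force: [0.1, -0.8, -0.2]
grip_width: 0.0879
shift [-12.82  -3.2    1.96] yaw -103.66 tilt [ 9.e-04 -6.e-04 -1.e+00] j [-0.62  0.06  1.73  0.    1.35  1.19] 1.6
```

```bash
python3 -m pendant '[[[-1.7,-0.4,0.2,0,0,0],[-3.5,-0.9,0.5,0,0,0],[-5.3,-1.3,0.8,0,0,0],[-7.1,-1.8,1.1,0,0,0],[-8.9,-2.2,1.4,0,0,0],[-10.6,-2.7,1.7,0,0,0],[-12,-3,1.9,0,0,0],[-12.8,-3.2,1.96,0,0,0],[-12.8,-3.2,1.96,0,0,0],[-12.8,-3.2,1.96,0,0,0]]]'
python3 go.py .509 .182 .13
python3 - <<'E'
from h import *
c=viewer.capture('wrist');save(c,'w1');o,v=ray(c,(c['cx'],c['cy']));print(o,v)
for l in ['white_board','stop_grip']:
    for r in finder.silhouettes(c,l)[:2]:
        ys,xs=np.where(r['region']);print(l,r['p'],r['uv'],xs.min(),xs.max(),ys.min(),ys.max())
E
```

```text
clock: 2.6
position: [0.5076, 0.1796, 0.1896]
tool_rot: [-0.0, -0.619, 0.785, 0.0]
wrist_force: [1.1, 0.6, -0.6]
grip_width: 0.0882
shift [-0.11 -0.03  2.38] yaw -103.5 tilt [-4.e-04 -3.e-04 -1.e+00] j [ 0.12  0.4   1.41 -0.    1.33  1.93] 2.6
[0.58020442 0.16253383 0.33722742] [-0.28329909  0.06751213 -0.95665236]
white_board 0.7 [239.6, 146.2] 189 321 51 264
```

View pics/w1.png

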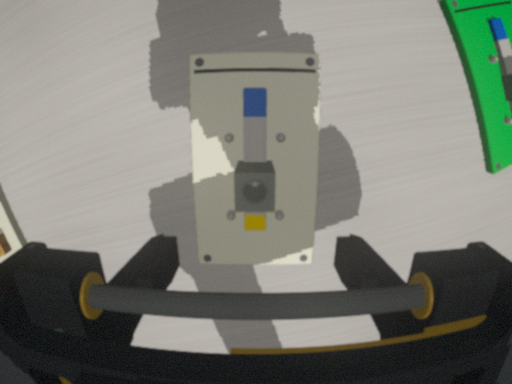

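The wrist view shows the hub hole at about (255,191). The studs are at (229,138), (281,138), (231,215) and (280,215), the blue end points to the slot line, and the hub lies centred between the fingers.

```bash
python3 - <<'E'
from h import *
c=viewer.capture('wrist')
A=lambda p,z:atz(c,p,z,True)[:2]
S=[A(p,.032) for p in [(229,138),(281,138),(231,215),(280,215)]]
yaw=lambda v:np.degrees(np.arctan2(v[1],v[0])).round(1)
print(np.round(S,4),'pin',np.mean(S,0),yaw(S[0]-S[2]),yaw(S[1]-S[3]),yaw(S[0]+S[1]-S[2]-S[3]),np.linalg.norm(S[0]-S[2]),np.linalg.norm(S[0]-S[1]))
print('hub',A((255,191),.084),A((255,189),.084)); print('arm',yaw(A((255.5,88),.03)-A((255,231),.03)))
print('tcp ax',A((255,191),.084)-get_obs()['position'][:2])
E
python3 go.py .5095 .181 .045
```

```text
[[0.5594 0.1954]
 [0.5468 0.1435]
 [0.4777 0.2148]
 [0.4651 0.1625]] pin [0.51223047 0.17906158] -13.3 -13.1 -13.2 0.0839646476490024 0.05346633957518907
hub [0.51197942 0.17917434] [0.51376251 0.17874245]
arm -13.8
tcp ax [0.00433069 0.00025758]
shift [-0.1  -0.05  5.8 ] yaw -103.6 tilt [ 3.e-04 -0.e+00 -1.e+00] j [ 0.12  0.4   1.41 -0.    1.33  1.93] 2.8
```

```bash
python3 -m pendant '[[[0,-0.1,0.8,0,0,0],[0,-0.13,1.8,0,0,0],[0,-0.13,2.8,0,0,0],[0,-0.13,3.7,0,0,0],[0,-0.13,4.5,0,0,0],[0,-0.13,5.1,0,0,0],[0,-0.13,5.6,0,0,0],[0,-0.13,5.8,0,0,0],[0,-0.13,5.8,0,0,0],[0,-0.13,5.8,0,0,0]]]'
python3 -m pendant '[[[0,0,0,0,0,0],[0,0,0,0,0,0],[0,0,0,0,0,0],[0,0,0,0,0,0],[0,0,0,0,0,0],[0,0,0,0,0,0],[0,0,0,0,0,0],[0,0,0,0,0,0],[0,0,0,0,0,0],[0,0,0,0,0,0]]]' 1
python3 go.py .511 .1795 .045
```

```text
clock: 3.8
position: [0.5113, 0.1789, 0.0454]
tool_rot: [0.0, -0.619, 0.786, -0.0]
wrist_force: [-0.3, -0.2, 1.0]
grip_width: 0.0885
clock: 4.8
position: [0.511, 0.1792, 0.0448]
tool_rot: [0.0, -0.619, 0.785, 0.0]
wrist_force: [0.8, 2.0, 0.7]
grip_width: 0.0359
shift [-0.01  0.   -0.01] yaw -103.53 tilt [ 2.e-04  2.e-04 -1.e+00] j [0.12 0.59 1.58 0.   0.97 1.93] 4.8
```

```bash
python3 -m pendant '[[[0,0,-0.15,0,0,0],[0,0,-0.4,0,0,0],[0,0,-0.7,0,0,0],[0,0,-1.1,0,0,0],[0,0,-1.5,0,0,0],[0,0,-1.9,0,0,0],[0,0,-2.3,0,0,0],[0,0,-2.7,0,0,0],[0,0,-2.9,0,0,0],[0,0,-3,0,0,0]]]'
python3 - <<'E'
from h import *
s=viewer.capture('side');t=viewer.capture('top');cv2.imwrite('pics/b.png',np.vstack([s['img'],t['img']])[:,:,::-1])
E
```

```text
clock: 5.8
position: [0.5111, 0.1791, 0.1204]
tool_rot: [0.0, -0.619, 0.785, -0.0]
wrist_force: [0.4, 0.4, -2.8]
grip_width: 0.0358
```

View pics/b.png

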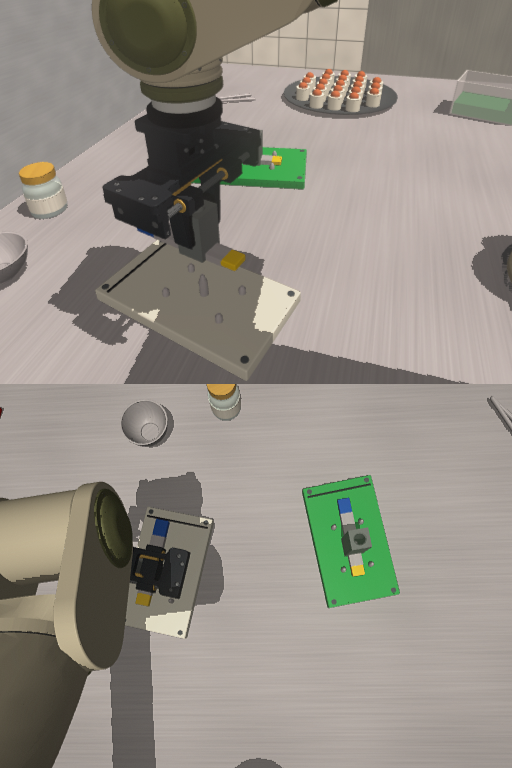

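The side view shows the arm lifted well clear, with the bare pin (tip at about (203,276)) and the yellow end at (232,259). Next I turn it 180° in three calls.

```bash
python3 -m pendant '[[[0,0,0,0,0,-0.6],[0,0,0,0,0,-1.6],[0,0,0,0,0,-2.9],[0,0,0,0,0,-4.2],[0,0,0,0,0,-5.5],[0,0,0,0,0,-6.8],[0,0,0,0,0,-8.1],[0,0,0,0,0,-9.4],[0,0,0,0,0,-10.7],[0,0,0,0,0,-12]]]'
python3 -m pendant '[[[0,0,0,0,0,-1.3],[0,0,0,0,0,-2.6],[0,0,0,0,0,-3.9],[0,0,0,0,0,-5.2],[0,0,0,0,0,-6.5],[0,0,0,0,0,-7.8],[0,0,0,0,0,-9.1],[0,0,0,0,0,-10.4],[0,0,0,0,0,-11.7],[0,0,0,0,0,-13]]]'
python3 -m pendant '[[[0,0,0,0,0,-1.3],[0,0,0,0,0,-2.6],[0,0,0,0,0,-3.9],[0,0,0,0,0,-5.2],[0,0,0,0,0,-6.5],[0,0,0,0,0,-7.8],[0,0,0,0,0,-9.1],[0,0,0,0,0,-10.3],[0,0,0,0,0,-11],[0,0,0,0,0,-11]]]'
python3 go.py .5117 .1792 .075
python3 - <<'E'
from h import *
s=viewer.capture('side');w=viewer.capture('wrist');cv2.imwrite('pics/c.png',np.vstack([cv2.resize(s['img'][180:372,50:306],(512,384)),w['img']])[:,:,::-1])
E
```

```text
clock: 6.9
position: [0.5108, 0.179, 0.1192]
tool_rot: [0.0, 0.93, -0.369, -0.0]
wrist_force: [0.6, 0.3, -2.6]
grip_width: 0.0357
clock: 7.9
position: [0.5108, 0.179, 0.1192]
tool_rot: [-0.0, 0.982, 0.189, -0.001]
wrist_force: [-0.0, 0.7, -2.1]
grip_width: 0.036
clock: 8.9
position: [0.5108, 0.179, 0.1193]
tool_rot: [-0.0, 0.785, 0.619, -0.0]
wrist_force: [0.3, 0.7, -1.2]
grip_width: 0.0361
shift [0.02 0.04 1.77] yaw 76.49 tilt [-1.e-03 -1.e-04 -1.e+00] j [ 0.12  0.48  1.5  -0.    1.15 -1.22] 8.9
```

View pics/c.png

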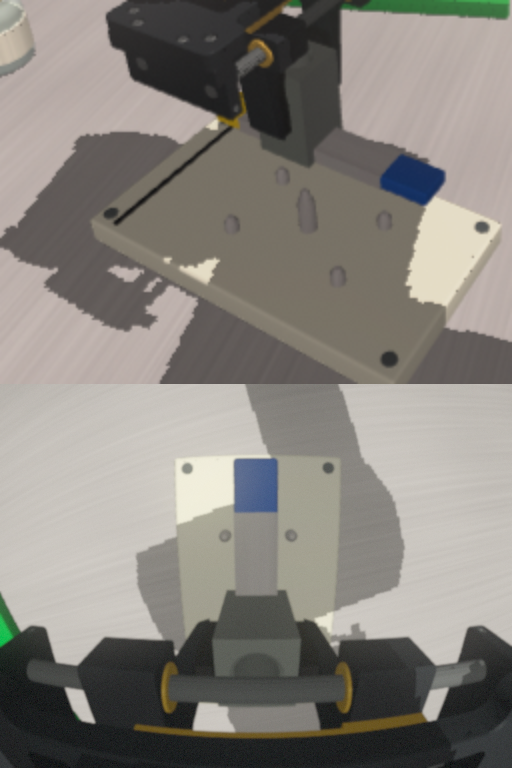

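The side crop (2x) shows the arm turned: blue end away from the slot, yellow end towards it, arm level and the pin bare below. In the wrist view the blue tip is at row 75, the bar-hub corner at row 208 and the hub's top front edge at row 257. From these I measure how far the hub axis is from the pin.

```bash
python3 - <<'E'
from h import *
c=viewer.capture('wrist');A=lambda p,z:atz(c,p,z,True)[:2]
d=-np.array([np.cos(np.radians(-13.3)),np.sin(np.radians(-13.3))]) # towards blue
print('blue',A((256,75),.1045)-.095*d,'foot',A((258,208),.1045)-.018*d,'top',A((258,257),.1585)-.018*d)
S=[A((225,152),.032),A((291.5,152),.032)];print('studs->pin',np.mean(S,0)-.043*d, S)
yaw=lambda v:np.degrees(np.arctan2(v[1],v[0])).round(1)
print('arm yaw',yaw(A((258.5,208),.1045)-A((256,75),.1045)),'studs perp',yaw(S[0]-S[1]))
print(get_obs()['position'])
E
```

```text
blue [0.51065792 0.17984531] foot [0.50873345 0.18109469] top [0.51157127 0.18010482]
studs->pin [0.51138819 0.18120587] [array([0.46332291, 0.16528312]), array([0.4757601, 0.2169129])]
arm yaw -12.5 studs perp -103.5
[0.51091411 0.17904424 0.11950921]
```

Everything agrees to about 1 mm against 4 mm clearance, so I start the descent.

```bash
python3 -m pendant '[[[0.02,0.04,0.3,0,0,0],[0.02,0.04,0.7,0,0,0],[0.02,0.04,1.1,0,0,0],[0.02,0.04,1.4,0,0,0],[0.02,0.04,1.6,0,0,0],[0.02,0.04,1.8,0,0,0],[0.02,0.04,2.0,0,0,0],[0.02,0.04,2.2,0,0,0],[0.02,0.04,2.3,0,0,0],[0.02,0.04,2.3,0,0,0]]]'
python3 go.py .5117 .1795 .045
python3 - <<'E'
from h import *
s=viewer.capture('side');save({'img':cv2.resize(s['img'][180:372,50:306],(512,384))},'d')
E
```

```text
clock: 10.05
position: [0.512, 0.1793, 0.062]
tool_rot: [-0.0, 0.785, 0.619, -0.0]
wrist_force: [-0.8, -0.0, -2.0]
grip_width: 0.0358
shift [ 0.   -0.01  0.68] yaw 76.47 tilt [-5.e-04 -0.e+00 -1.e+00] j [ 0.12  0.56  1.57  0.    1.02 -1.22] 10.05
```

View pics/d.png

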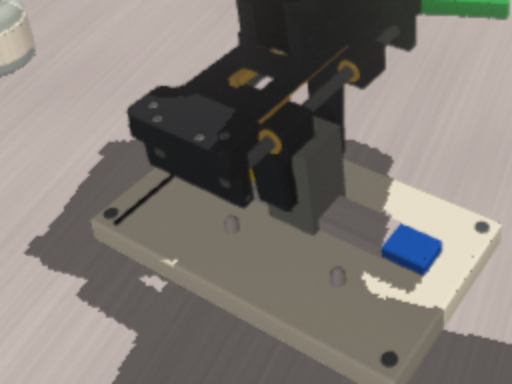

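The pin is inside the hub, with the foot at (310,228) just above the board and no contact force. I lower it the rest of the way slowly.

```bash
python3 -m pendant '[[[0,0,0.1,0,0,0],[0,0,0.2,0,0,0],[0,0,0.3,0,0,0],[0,0,0.4,0,0,0],[0,0,0.48,0,0,0],[0,0,0.55,0,0,0],[0,0,0.6,0,0,0],[0,0,0.63,0,0,0],[0,0,0.66,0,0,0],[0,0,0.66,0,0,0]]]'
python3 go.py .5117 .1795 .045
```

```text
clock: 11.1
position: [0.5121, 0.1793, 0.0457]
tool_rot: [-0.0, 0.785, 0.619, -0.0]
wrist_force: [0.4, 0.3, -2.7]
grip_width: 0.0359
shift [ 0.   -0.02  0.03] yaw 76.47 tilt [-0.  0. -1.] j [ 0.12  0.59  1.58  0.    0.98 -1.22] 11.1
```

```bash
python3 -m pendant '[[[0,0,0.01,0,0,0],[0,0,0.02,0,0,0],[0,0,0.03,0,0,0],[0,0,0.035,0,0,0],[0,0,0.04,0,0,0],[0,0,0.045,0,0,0],[0,0,0.05,0,0,0],[0,0,0.05,0,0,0],[0,0,0.05,0,0,0],[0,0,0.05,0,0,0]]]'
```

```text
clock: 12.1
position: [0.5121, 0.1793, 0.0448]
tool_rot: [0.0, 0.785, 0.619, 0.0]
wrist_force: [-1.8, -1.2, 4.8]
grip_width: 0.0359
```

The force has risen to +4.8 N upward, so it is seated. I release, then retreat straight up.

```bash
python3 -m pendant '[[[0,0,0,0,0,0],[0,0,0,0,0,0],[0,0,0,0,0,0],[0,0,0,0,0,0],[0,0,0,0,0,0],[0,0,0,0,0,0],[0,0,0,0,0,0],[0,0,0,0,0,0],[0,0,0,0,0,0],[0,0,0,0,0,0]]]' -1
python3 -m pendant '[[[0,0,-0.2,0,0,0],[0,0,-0.6,0,0,0],[0,0,-1.2,0,0,0],[0,0,-2,0,0,0],[0,0,-3,0,0,0],[0,0,-4,0,0,0],[0,0,-5,0,0,0],[0,0,-6,0,0,0],[0,0,-6.6,0,0,0],[0,0,-7,0,0,0]]]'
python3 - <<'E'
from h import *
s=viewer.capture('side');w=viewer.capture('wrist');cv2.imwrite('pics/e.png',np.vstack([cv2.resize(s['img'][180:372,50:306],(512,384)),w['img']])[:,:,::-1])
E
```

```text
clock: 13.1
position: [0.5121, 0.1793, 0.0445]
tool_rot: [0.0, 0.785, 0.619, 0.0]
wrist_force: [-0.5, -0.2, -0.7]
grip_width: 0.088
clock: 14.1
position: [0.5122, 0.1794, 0.2216]
tool_rot: [0.001, 0.785, 0.619, 0.001]
wrist_force: [0.6, -0.2, -0.4]
grip_width: 0.088
```

View pics/e.png

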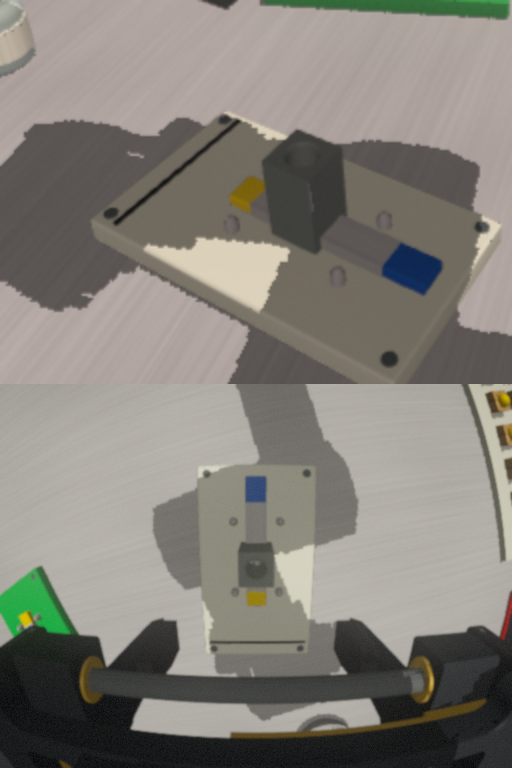

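The arm lies flat on the board. Its yellow end (side crop (250,190), wrist (256,598)) points to the slot, and it is centred between the studs at wrist columns 234 and 280. The gripper is clear, so I hand in.

```bash
python3 -c "
from h import *
print(job.job_done(), get_obs()['clock'])"
```

```text
the job is handed in; nothing more can be done
the job is handed in; nothing more can be done
```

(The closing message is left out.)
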